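# Parts from the feed rail into the inspection tray, order kept

## Task

Four machined parts for inspection stand in blue carriers on the aluminium feed rail, in the order in which they are to be measured. Move them into the black inspection tray, one to each bay, in the same left-to-right order as they stand on the rail, so that they match the measuring list. Stand each one upright on the floor of its bay, set down and not dropped, and let go of it.

Things in the scene. Friction and masses are not known exactly. Their poses are not given: they have to be found in the camera images.
- bush: Flanged bush, brass, hollow, 52 mm tall, flange down: round flange 38 mm across and 10 mm thick, above it a barrel 28 mm across up to the top, with a 17 mm bore seen from above as a ring. Grip the barrel, about 38 mm above its underside. Loose, 0.1 to 0.4 kg, stands upright in its carrier at any yaw. Origin: centre of its foot's underside; z up.
- shaft: Stepped shaft, steel, solid, 74 mm tall, thick end down: 34 mm across up to 18 mm, then 24 mm across up to 56 mm, then a 14 mm pin up to the top. From above, three concentric rounds. Grip the 24 mm step, about 42 mm above its underside. Loose, 0.1 to 0.4 kg, stands upright in its carrier at any yaw. Origin: centre of its foot's underside; z up.
- hex_fitting: Hexagon fitting, steel, 60 mm tall: hexagonal foot 38 mm across flats, 20 mm high, a 28 mm collar up to 25 mm, then a round spigot 22 mm across up to the top. Grip the spigot, about 46 mm above its underside. Loose, 0.1 to 0.4 kg, stands upright in its carrier at any yaw. Origin: centre of its foot's underside; z up.
- bearing_block: Square bearing block, aluminium, 60 mm tall: square foot 33 x 33 mm, 28 mm high, then a round boss 24 mm across up to the top. Grip the boss, about 49 mm above its underside. Loose, 0.1 to 0.4 kg, stands upright in its carrier at any yaw. Origin: centre of its foot's underside; z up.
- carrier_bush: The blue plastic workpiece carrier in which the brass bush stands at the start; one of four alike, fixed, at 64 mm pitch along the rail, in an order that changes. 60 x 60 mm, 15 mm tall; square recess 54 x 54 mm open at the top, its floor 10 mm above the carrier's underside, its rim 5 mm high. Origin: centre of its underside; axes as the rail's.
- carrier_shaft: The blue plastic workpiece carrier in which the stepped shaft stands at the start; one of four alike, fixed, at 64 mm pitch along the rail, in an order that changes. 60 x 60 mm, 15 mm tall; square recess 54 x 54 mm open at the top, its floor 10 mm above the carrier's underside, its rim 5 mm high. Origin: centre of its underside; axes as the rail's.
- carrier_hex_fitting: The blue plastic workpiece carrier in which the hexagon fitting stands at the start; one of four alike, fixed, at 64 mm pitch along the rail, in an order that changes. 60 x 60 mm, 15 mm tall; square recess 54 x 54 mm open at the top, its floor 10 mm above the carrier's underside, its rim 5 mm high. Origin: centre of its underside; axes as the rail's.
- carrier_bearing_block: The blue plastic workpiece carrier in which the square bearing block stands at the start; one of four alike, fixed, at 64 mm pitch along the rail, in an order that changes. 60 x 60 mm, 15 mm tall; square recess 54 x 54 mm open at the top, its floor 10 mm above the carrier's underside, its rim 5 mm high. Origin: centre of its underside; axes as the rail's.
- rail: Low aluminium feed rail, fixed, left or right of the tray: 80 mm wide (its x), 296 mm long (its y), 22 mm high side guides, 28 mm high end stops; lies left-right within 15 degrees. The carriers stand 12 mm above the table at y = -96, -32, 32, 96 mm, so a part's foot starts 22 mm above the table. Origin: centre of its underside; x away from the robot, y to the robot's left, z up.
- tray: Black plastic tray, fixed, 68 mm deep (its x), 260 mm long (its y) plus end tabs, left-right within 15 degrees. Four bays 60 x 60 mm inside, centres x = 0, y = -96, -32, 32, 96 mm; floor 6 mm, wall tops 18 mm above the table. Origin: centre of its underside; x away from the robot, y to its left. Loose bench items up to 60 mm tall lie 7 cm or more from the row's middle, here and at the rail.
There are look-alikes about, which are no part of the job. There is more than one size of the bush; the one meant has the size given above. What is shaped like the bearing_block but turquoise is not meant.

How it is judged:
At the end, for the whole second after the job is handed in: Each of the four parts stands in the tray's bay whose place in the row (1st to 4th from the left) is the place of that part's carrier on the rail: within 15 mm of the bay's centre along and across, its foot within 3 mm of the bay's floor, upright within 0.08 rad, and at rest (((y of carrier_bush in the frame of rail between -0.116 and -0.076 m and y of bush in the frame of tray between -0.111 and -0.081 m) or (y of carrier_bush in the frame of rail between -0.052 and -0.012 m and y of bush in the frame of tray between -0.047 and -0.017 m) or (y of carrier_bush in the frame of rail between 0.012 and 0.052 m and y of bush in the frame of tray between 0.017 and 0.047 m) or (y of carrier_bush in the frame of rail between 0.076 and 0.116 m and y of bush in the frame of tray between 0.081 and 0.111 m)) and x of bush in the frame of tray between -0.015 and 0.015 m and z of bush in the frame of tray between 0.003 and 0.009 m and angle between each of bush, shaft, hex_fitting, bearing_block's own z axis and vertical below 0.08 rad and linear speed of each of bush, shaft, hex_fitting, bearing_block below 0.02 m/s and angular speed of each of bush, shaft, hex_fitting, bearing_block below 0.3 rad/s and ((y of carrier_shaft in the frame of rail between -0.116 and -0.076 m and y of shaft in the frame of tray between -0.111 and -0.081 m) or (y of carrier_shaft in the frame of rail between -0.052 and -0.012 m and y of shaft in the frame of tray between -0.047 and -0.017 m) or (y of carrier_shaft in the frame of rail between 0.012 and 0.052 m and y of shaft in the frame of tray between 0.017 and 0.047 m) or (y of carrier_shaft in the frame of rail between 0.076 and 0.116 m and y of shaft in the frame of tray between 0.081 and 0.111 m)) and x of shaft in the frame of tray between -0.015 and 0.015 m and z of shaft in the frame of tray between 0.003 and 0.009 m and ((y of carrier_hex_fitting in the frame of rail between -0.116 and -0.076 m and y of hex_fitting in the frame of tray between -0.111 and -0.081 m) or (y of carrier_hex_fitting in the frame of rail between -0.052 and -0.012 m and y of hex_fitting in the frame of tray between -0.047 and -0.017 m) or (y of carrier_hex_fitting in the frame of rail between 0.012 and 0.052 m and y of hex_fitting in the frame of tray between 0.017 and 0.047 m) or (y of carrier_hex_fitting in the frame of rail between 0.076 and 0.116 m and y of hex_fitting in the frame of tray between 0.081 and 0.111 m)) and x of hex_fitting in the frame of tray between -0.015 and 0.015 m and z of hex_fitting in the frame of tray between 0.003 and 0.009 m and ((y of carrier_bearing_block in the frame of rail between -0.116 and -0.076 m and y of bearing_block in the frame of tray between -0.111 and -0.081 m) or (y of carrier_bearing_block in the frame of rail between -0.052 and -0.012 m and y of bearing_block in the frame of tray between -0.047 and -0.017 m) or (y of carrier_bearing_block in the frame of rail between 0.012 and 0.052 m and y of bearing_block in the frame of tray between 0.017 and 0.047 m) or (y of carrier_bearing_block in the frame of rail between 0.076 and 0.116 m and y of bearing_block in the frame of tray between 0.081 and 0.111 m)) and x of bearing_block in the frame of tray between -0.015 and 0.015 m and z of bearing_block in the frame of tray between 0.003 and 0.009 m); the robot touches nothing.
It fails at once if the bush was dropped (moved faster than 0.6 m/s with no finger on it: a fall of about 2 cm) (contact force between bush and the fingers below 0.01 N and linear speed of bush above 0.6 m/s).
It fails at once if the shaft was dropped (moved faster than 0.6 m/s with no finger on it: a fall of about 2 cm) (contact force between shaft and the fingers below 0.01 N and linear speed of shaft above 0.6 m/s).
It fails at once if the hex fitting was dropped (moved faster than 0.6 m/s with no finger on it: a fall of about 2 cm) (contact force between hex_fitting and the fingers below 0.01 N and linear speed of hex_fitting above 0.6 m/s).
It fails at once if the bearing block was dropped (moved faster than 0.6 m/s with no finger on it: a fall of about 2 cm) (contact force between bearing_block and the fingers below 0.01 N and linear speed of bearing_block above 0.6 m/s).
It also fails if it takes over 115 s, if anything falls off the work surface, if the arm or the gripper's body presses on something with over 40 N, if the wrist force passes 120 N, or if a joint passes its speed limit or range.

## Robot

A 6-joint arm with a two-finger parallel gripper is mounted at the origin on the work surface. World frame = base frame: x ahead of the robot, y to its left, z up, the work surface at z = 0. Lengths are in m, angles in rad, forces in N, time in s.
With the tool pointing down it reaches from about 0.35 to 0.85 m from the base axis. Payload 8.1 kg.
Tool frame: the origin (TCP) lies midway between the tips of the shut fingers; the grasp point (between the pads) lies 19 mm behind it; z points along the fingers, y is the direction in which the jaws open and shut (so a half turn about z gives the same grasp; the last joint's range is limited). The gripper opens to 93 mm and grips with 3 to 60 N. Pads are 15 mm wide; open, the fingers measure 128 mm over their backs; the gripper's body (75 mm by 188 mm) begins 65 mm behind the grasp point.
Start: joints at [-1.314, 0.13, 1.488, -0, 1.523, -0.085], TCP at [0.201, -0.565, 0.219] pointing down, gripper open.
Joint ranges: [-2.96, 2.96], [-0.89, 2.26], [0.02, 2.5], [-1.34, 4.48], [0, 2.73], [-2.66, 2.66]. Speed limits (rad/s): [2.39, 2.39, 2.79, 3.14, 3.14, 3.14].

## Interface

Orientations are given as a rotation vector (axis times angle).
In Python, from plant import robot gives the robot as it stands. The module is installed in compiled form; this text tells all that it offers.
- The arm moves only by the shell command python3 -m pendant 'ROWS' [FORCE]. ROWS is JSON, a list of rows, each an object with "translation": the shift along the tool's x, y, z in mm, a list of three; "twist": the turn, a rotation vector about the tool's x, y, z in rad, a list of three; "grip": the opening, from -1 (shut) to 1 (fully open). A call has exactly 10 rows; each row shifts and turns the pose as measured when the row begins, along the tool's axes as they then stand; what a row does not reach is not made up. A row lasts 1/10 s, in which the tool goes at most 50 mm and 8.59 degrees, less where a joint would pass 70% of its speed; a pose out of reach is approached as far as the arm can. A call is refused whole if a number of a shift passes 50 or a number of a turn 0.15, either way. A call with a gripper value outside its range is refused whole. The fingers move at their own pace and stop on an object; FORCE is the grip in N (left out, the last holds). Time passes only in rows, so rows that do not move let the fingers close, or fill a call up. It gives the time, the measured TCP pose, the force and the opening at its end, in the units of the state.
- robot.read_state(): the state, without advancing time (a new reading comes with each control period).
- robot.read_camera(name): name is "scene" or "top" or "wrist"; returns (picture, depth): 480x640x3 uint8, red, green, blue; 480x640 float32, m along the optical axis (not along the pixel's ray), 0 where there is no reading.
- robot.camera_info(name): a dict with "vertical_fov" (degrees; the focal length in pixels is half the picture's height over the tangent of half this angle, whatever the lens; pixels are square), "cx", "cy" (the principal point, pixels), "cam_to_world" (4x4, takes a point from camera to world coordinates). Camera axes: x right, y up, looking along -z (the intrinsics and any distortion apply to the point x, -y, -z); pixel columns grow to the right and rows downward; lengths in m; the calibration is good to about 2 mm. A picture is of the moment at which its call begins: read the wrist's pose just before it. camera_info takes no time and is no camera call; for the wrist camera it gives the pose at the moment of the call.
- robot.close_job(): hands the job in, once; it reports no verdict.
The state is a dict: "t": time; "q": joint angles; "dq": joint speeds; "joint_torque": joint torques, N m; "tool_pos": TCP position; "orientation": TCP orientation; "force": force on the tool from outside, world axes, zero at the start; "wrist_torque": the same for the moment, N m; "opening": finger opening in m.
Only numpy, scipy, OpenCV 4.12 (cv2) and the standard library are available. Lean on these libraries where they do the work, as an engineer would, in place of code of your own. Each camera call takes 0.05 s, during which the arm holds its last target. There are 200 camera calls.

## Working session

There is one attempt and no reset: what is moved stays moved. The work goes in short steps, Python scripts to look and compute and a shell command to move; the robot and the scene stay as the last step left them, time stands still between calls to the robot, and variables do not carry over. Pictures are saved under pics/ and viewed, about 12 in all and at most 16, crops included, and the job is handed in when it is done.

```bash
mkdir -p pics
cat > h.py <<'E'
import numpy as np, cv2
from plant import robot
def look(name,fn=None):
    info=robot.camera_info(name); im,d=robot.read_camera(name)
    if fn: cv2.imwrite('pics/'+fn,im[:,:,::-1])
    return im,d,info
def world(d,info):
    H,W=d.shape; f=H/2/np.tan(np.radians(info['vertical_fov'])/2)
    v,u=np.mgrid[:H,:W]
    P=np.stack([(u-info['cx'])/f*d,-(v-info['cy'])/f*d,-d,np.ones_like(d)],-1)
    return (P@np.array(info['cam_to_world']).T)[...,:3]
E
python3 - <<'E'
from h import *
s=robot.read_state(); print(s)
for n in('top','scene'):
    im,d,i=look(n,n+'0.png'); print(n,i); np.savez(n+'0.npz',im=im,d=d,c=np.array(i['cam_to_world']))
E
```

```text
{'t': 0.0, 'q': array([-1.31439657e+00,  1.31132373e-01,  1.48927736e+00,  6.59706337e-06,
        1.52298813e+00, -8.53873062e-02]), 'dq': array([-1.11586480e-03,  1.40875599e-03, -4.93053921e-04, -1.11681489e-03,
        1.04463845e-03,  2.54922800e-05]), 'joint_torque': array([ 1.21551402e-03, -5.59845042e+01, -4.91755807e+01,  7.67524447e-02,
        3.53056414e-02, -1.49559373e-04]), 'tool_pos': array([ 0.20098979, -0.56473577,  0.21760569]), 'orientation': array([-3.09405682e+00, -5.33961982e-01,  2.31722550e-04]), 'force': array([0.18725962, 1.18235519, 0.26101368]), 'wrist_torque': array([0.03190634, 0.05220125, 0.02261922]), 'opening': 0.09308187382461881}
top {'vertical_fov': 56.289163313495884, 'cx': 312.91522877256006, 'cy': 240.88800520886846, 'cam_to_world': array([[ 0.02459425,  0.99445424, -0.10225402,  0.42116576],
       [-0.99969678,  0.02458904, -0.00131159, -0.01882007],
       [ 0.00121001,  0.10225527,  0.99475746,  0.74642938],
       [ 0.        ,  0.        ,  0.        ,  1.        ]])}
scene {'vertical_fov': 45.82955565399022, 'cx': 316.0187557149957, 'cy': 248.41473693451002, 'cam_to_world': array([[-0.8619144 , -0.27535081,  0.42577635,  0.90820274],
       [ 0.50696107, -0.45190936,  0.73400845,  0.64261111],
       [-0.0096975 ,  0.84850448,  0.52909933,  0.54705177],
       [ 0.        ,  0.        ,  0.        ,  1.        ]])}
```

View pics/top0.png

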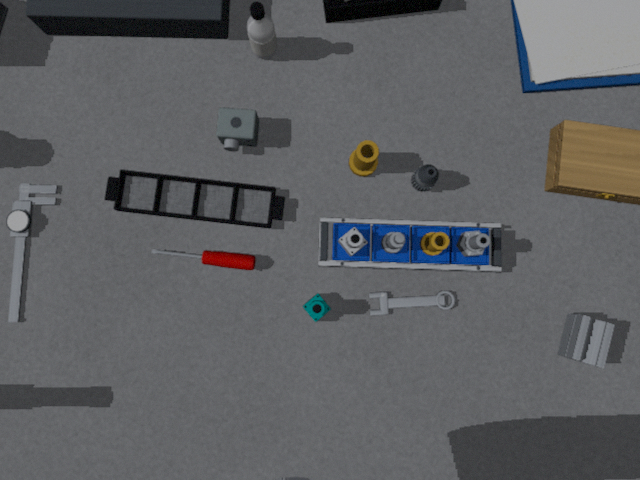

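View pics/scene0.png

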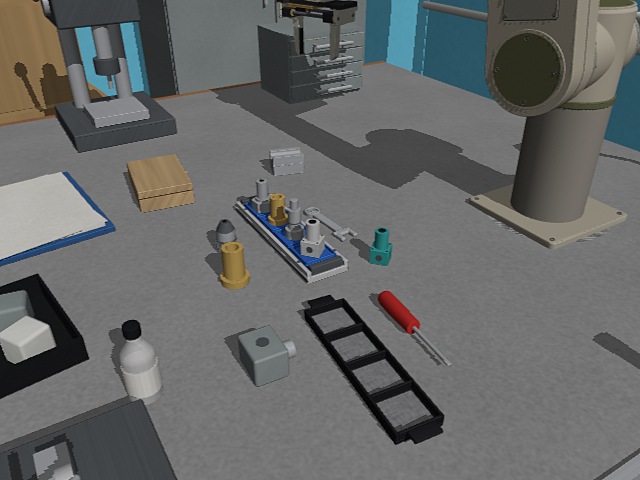

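The top view (robot's left is image left) shows the rail with four parts, left to right: square block (352,240), shaft? (395,242), bush (435,243), hex? (475,243). The tray is at (195,200).
These could be mistaken for the parts:
- Big brass bush off the rail at (364,158)
- Turquoise block at (317,308)
- Grey knurled piece at (426,178)

I'm choosing the four parts on the rail. Next come a close crop to check and the poses.

Run:
```python
from h import *
z=np.load('top0.npz'); im,d=z['im'],z['d']; info=robot.camera_info('top')
P=world(d,info)
print('table z',np.median(P[400:430,150:400,2]))
# parts
for u,v in((352,240),(395,242),(435,243),(475,243)):
    w=P[v-22:v+22,u-20:u+22].reshape(-1,3); zt=np.percentile(w[:,2],99.5)
    t=w[(w[:,2]>zt-.006)]; print((u,v),'ztop',zt.round(4),'c',((t.max(0)+t.min(0))/2).round(4),t.mean(0).round(4),len(t))
    for lo,hi in((.03,.045),(.045,.06),(.06,.075),(.075,.1)):
        t=w[(w[:,2]>lo)&(w[:,2]<hi)]
        if len(t)>5: print('   ',lo,((t.max(0)+t.min(0))/2)[:2].round(4),np.ptp(t[:,:2],axis=0).round(4))
def rect(m,name):
    (c,s,a)=cv2.minAreaRect((P[m][:,:2]*1000).astype(np.float32)); print(name,np.round(c,1),np.round(s,1),round(a,2))
hs=cv2.cvtColor(im,cv2.COLOR_RGB2HSV)
R=np.zeros(d.shape,bool);R[160:235,100:292]=1
m=R&(P[...,2]>.012)&(P[...,2]<.024); rect(m,'tray hi')
R=np.zeros(d.shape,bool);R[215:275,315:505]=1
rect(R&(P[...,2]>.017)&(P[...,2]<.033),'rail hi')
rect(R&(hs[...,0]>105)&(hs[...,0]<125)&(hs[...,1]>150),'blue')
rect(R&(P[...,2]>.007)&(P[...,2]<.033),'rail')
a=cv2.resize(im[205:285,310:510],None,fx=4,fy=4,interpolation=cv2.INTER_CUBIC)
s=np.load('scene0.npz')['im'][170:290,220:360]
s=cv2.resize(s,None,fx=2,fy=2,interpolation=cv2.INTER_CUBIC)
c=np.zeros((570,800,3),np.uint8);c[:320]=a;c[325:565,:280]=s
cv2.imwrite('pics/crop1.png',c[:,:,::-1])
```

```text
table z 1.8521465155463268e-06
(352, 240) ztop 0.0841 c [ 0.4636 -0.055   0.4124] [ 0.4935 -0.0778  0.0989] 197
    0.03 [ 0.4846 -0.0759] [0.0227 0.0369]
    0.045 [ 0.4959 -0.0789] [0.0442 0.0439]
    0.06 [ 0.4909 -0.0768] [0.0144 0.0182]
    0.075 [ 0.4948 -0.0798] [0.0222 0.0226]
(395, 242) ztop 0.5941 c [ 0.4212 -0.0188  0.7464] [ 0.4212 -0.0188  0.7464] 10
    0.03 [ 0.496  -0.1428] [0.0335 0.0323]
    0.045 [ 0.4934 -0.1405] [0.0183 0.0185]
    0.06 [ 0.4945 -0.1382] [0.0204 0.0135]
    0.075 [ 0.4959 -0.143 ] [0.0216 0.023 ]
(435, 243) ztop 0.0766 c [ 0.4656 -0.1203  0.4085] [ 0.4926 -0.2002  0.1033] 182
    0.03 [ 0.4962 -0.2112] [0.0363 0.0432]
    0.045 [ 0.4951 -0.2061] [0.0251 0.0227]
    0.06 [ 0.4964 -0.2081] [0.0272 0.0272]
    0.075 [ 0.4968 -0.2082] [0.0228 0.0257]
(475, 243) ztop 0.084 c [ 0.4644 -0.1499  0.4123] [ 0.494  -0.2584  0.1115] 178
    0.03 [ 0.4998 -0.2785] [0.044  0.0593]
    0.045 [ 0.4983 -0.2671] [0.0333 0.022 ]
    0.06 [ 0.4966 -0.2651] [0.0194 0.0123]
    0.075 [ 0.4972 -0.27  ] [0.0211 0.0217]
tray hi [563.4 180.4] [295.6  68.7] 84.85
rail hi [ 495.6 -174.7] [295.1  78.2] 89.54
blue [ 492.4 -159.4] [ 97.6 299.7] 8.83
rail [ 494.9 -174.5] [295.5  79.6] 89.56
```

View pics/crop1.png

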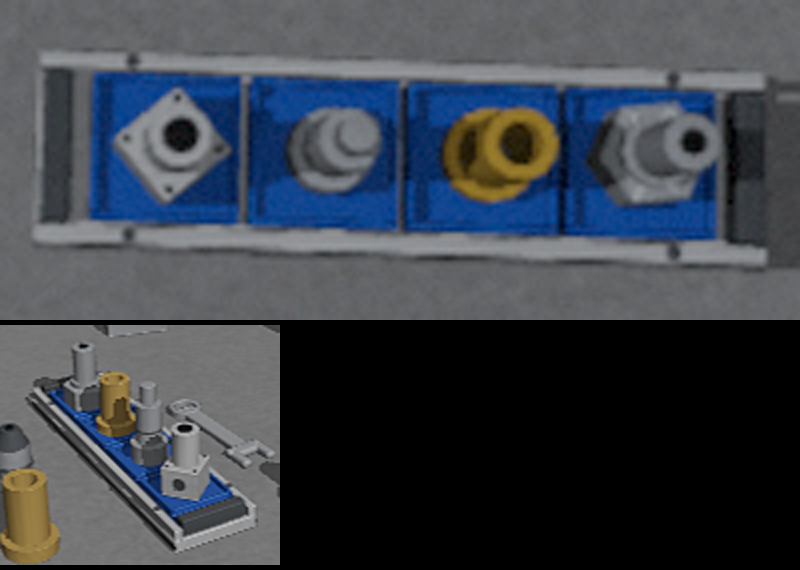

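The crop confirms the rail order left to right: bearing block, shaft, bush, hex. So they go to tray y = +96, +32, −32 and −96. I'll turn the jaws across the rail first.

```bash
cat >> h.py <<'E'
from scipy.spatial.transform import Rotation as Ro
def go(x,y,z,yaw=None):
    "tool-axis shift in mm to the target, turn about tool z to make tool x point at yaw (deg)"
    s=robot.read_state(); R=Ro.from_rotvec(s['orientation'])
    t=R.inv().apply(np.array([x,y,z])-s['tool_pos'])*1000; M=R.as_matrix()
    cur=np.degrees(np.arctan2(M[1,0],M[0,0]))
    e=R.inv().apply(np.cross(M[:,2],[0,0,-1]))
    print('shift',t.round(1),'yaw',cur.round(2),'twist z',None if yaw is None else round(-np.radians(yaw-cur),3),'tilt',e.round(4),'pos',s['tool_pos'].round(4),'F',s['force'].round(1),'op',round(s['opening'],4),'t',round(s['t'],2))
E
python3 -m pendant '[{"translation":[0,0,0],"twist":[0,0,-0.125],"grip":1},{"translation":[0,0,0],"twist":[0,0,-0.125],"grip":1},{"translation":[0,0,0],"twist":[0,0,-0.125],"grip":1},{"translation":[0,0,0],"twist":[0,0,-0.125],"grip":1},{"translation":[0,0,0],"twist":[0,0,-0.125],"grip":1},{"translation":[0,0,0],"twist":[0,0,-0.125],"grip":1},{"translation":[0,0,0],"twist":[0,0,-0.125],"grip":1},{"translation":[0,0,0],"twist":[0,0,-0.125],"grip":1},{"translation":[0,0,0],"twist":[0,0,-0.125],"grip":1},{"translation":[0,0,0],"twist":[0,0,-0.125],"grip":1}]' 25
python3 -c "from h import *; go(.4968,-.2082,.2,89.5)"
```

```text
t: 1.1
tool_pos: [0.2001, -0.5613, 0.2112]
orientation: [-2.136, -2.289, -0.011]
force: [-0.5, -0.1, 0.4]
opening: 0.093
shift [331.6 320.5  14.7] yaw 93.97 twist z 0.078 tilt [-0.0024 -0.0127 -0.    ] pos [ 0.2001 -0.5613  0.2112] F [-0.5 -0.1  0.4] op 0.093 t 1.1
```

```bash
python3 -m pendant '[{"translation":[33,32,1],"twist":[0,-0.001,0.008],"grip":1},{"translation":[33,32,1],"twist":[0,-0.001,0.008],"grip":1},{"translation":[33,32,1],"twist":[0,-0.001,0.008],"grip":1},{"translation":[33,32,1],"twist":[0,-0.001,0.008],"grip":1},{"translation":[33,32,1],"twist":[0,-0.001,0.008],"grip":1},{"translation":[33,32,1],"twist":[0,-0.001,0.008],"grip":1},{"translation":[33,32,1],"twist":[0,-0.001,0.008],"grip":1},{"translation":[33,32,1],"twist":[0,-0.001,0.008],"grip":1},{"translation":[33,32,1],"twist":[0,-0.001,0.008],"grip":1},{"translation":[33,32,1],"twist":[0,-0.001,0.008],"grip":1}]' 25
python3 - <<'E'
from h import *
go(.4968,-.2082,.2,89.5)
im,d,i=look('wrist','w1.png'); P=world(d,i); np.savez('w1.npz',d=d,im=im)
print(np.array(i['cam_to_world']).round(3), P[...,2].min(), P[...,2].max())
E
```

```text
t: 2.1
tool_pos: [0.5123, -0.2094, 0.1977]
orientation: [-2.234, -2.195, 0.001]
force: [1.0, -0.9, 0.0]
opening: 0.0929
shift [  1.  -15.5  -2.2] yaw 89.0 twist z -0.009 tilt [-0.0076 -0.0066  0.    ] pos [ 0.5123 -0.2094  0.1977] F [ 1.  -0.9  0. ] op 0.0929 t 2.1
[[ 1.     0.015  0.012  0.514]
 [-0.017  0.965  0.261 -0.136]
 [-0.008 -0.261  0.965  0.364]
 [ 0.     0.     0.     1.   ]] -0.004049892471670979 0.3636319628023731
```

View pics/w1.png

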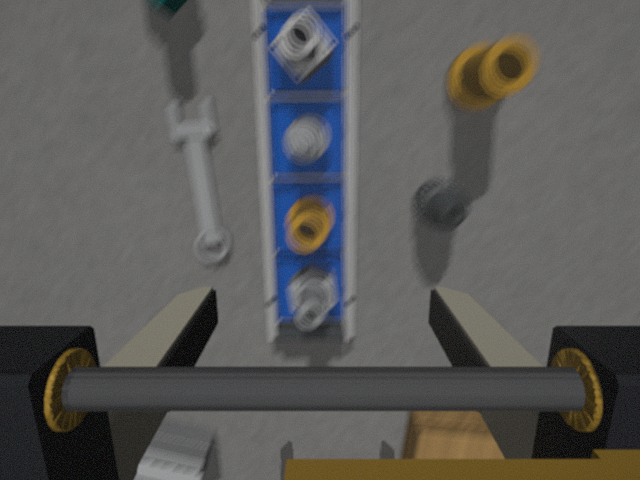

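The wrist view is blurred by motion. It shows the rail running top to bottom with the block (305,40), shaft (307,138), bush (310,228) and hex (312,300). I'll correct, settle and re-measure the part tops.

```bash
python3 -m pendant '[{"translation":[1,-10,0],"twist":[-0.007,-0.006,-0.009],"grip":1},{"translation":[0,-5,0],"twist":[0,0,0],"grip":1},{"translation":[0,0,0],"twist":[0,0,0],"grip":1},{"translation":[0,0,0],"twist":[0,0,0],"grip":1},{"translation":[0,0,0],"twist":[0,0,0],"grip":1},{"translation":[0,0,0],"twist":[0,0,0],"grip":1},{"translation":[0,0,0],"twist":[0,0,0],"grip":1},{"translation":[0,0,0],"twist":[0,0,0],"grip":1},{"translation":[0,0,0],"twist":[0,0,0],"grip":1},{"translation":[0,0,0],"twist":[0,0,0],"grip":1}]' 25
python3 - <<'E'
from h import *
go(.4968,-.2082,.2,89.5)
im,d,i=look('wrist'); P=world(d,i)
print('table',np.median(P[100:200,100:150,2]))
for n,y,h in(('bb',-.079,.082),('sh',-.143,.096),('bu',-.208,.074),('hx',-.270,.082)):
    m=(d>0)&(abs(P[...,0]-.496)<.03)&(abs(P[...,1]-y)<.03)&(abs(P[...,2]-h)<.007); m[280:,:]&=(np.abs(np.arange(640)-320)<100)
    t=P[m]; print(n,len(t),((t.max(0)+t.min(0))/2).round(4),np.median(t,0).round(4),np.ptp(t,axis=0).round(4))
E
```

```text
t: 3.15
tool_pos: [0.5011, -0.2018, 0.1956]
orientation: [-2.223, -2.214, -0.005]
force: [-0.0, -0.2, 0.2]
opening: 0.0928
shift [-6.4 -4.2 -4.4] yaw 89.75 twist z 0.004 tilt [-0.001  -0.0054 -0.    ] pos [ 0.5011 -0.2018  0.1956] F [-0.  -0.2  0.2] op 0.0928 t 3.15
table -0.0006548552478813363
bb 1216 [ 0.495  -0.0793  0.0796] [ 0.4951 -0.0793  0.0815] [0.0229 0.0234 0.0091]
sh 370 [ 0.4954 -0.1429  0.0934] [ 0.4954 -0.143   0.0953] [0.0128 0.0132 0.0077]
bu 785 [ 0.4955 -0.2081  0.0712] [ 0.4958 -0.2077  0.0731] [0.0271 0.0276 0.0081]
hx 661 [ 0.497  -0.2695  0.079 ] [ 0.497  -0.2681  0.081 ] [0.0212 0.0215 0.008 ]
```

```bash
python3 -m pendant '[{"translation":[-6,-5,10],"twist":[0,-0.005,0.004],"grip":0.7},{"translation":[0,0,30],"twist":[0,0,0],"grip":0.7},{"translation":[0,0,30],"twist":[0,0,0],"grip":0.7},{"translation":[0,0,20],"twist":[0,0,0],"grip":0.7},{"translation":[0,0,15],"twist":[0,0,0],"grip":0.7},{"translation":[0,0,10],"twist":[0,0,0],"grip":0.7},{"translation":[0,0,5],"twist":[0,0,0],"grip":0.7},{"translation":[0,0,0],"twist":[0,0,0],"grip":0.7},{"translation":[0,0,0],"twist":[0,0,0],"grip":0.7},{"translation":[0,0,0],"twist":[0,0,0],"grip":0.7}]' 25
python3 -c "from h import *; go(.4956,-.208,.041,89.5)"
```

```text
t: 4.2
tool_pos: [0.494, -0.2103, 0.0695]
orientation: [2.23, 2.21, -0.003]
force: [-0.1, -0.1, 0.7]
opening: 0.0791
shift [ 2.4  1.6 28.4] yaw 89.48 twist z -0.0 tilt [0.0001 0.0031 0.    ] pos [ 0.494  -0.2103  0.0695] F [-0.1 -0.1  0.7] op 0.0791 t 4.2
```

```bash
python3 -m pendant '[{"translation":[2,1.5,10],"twist":[0,0.003,0],"grip":0.7},{"translation":[0,0,10],"twist":[0,0,0],"grip":0.7},{"translation":[0,0,6],"twist":[0,0,0],"grip":0.7},{"translation":[0,0,0],"twist":[0,0,0],"grip":0.7},{"translation":[0,0,0],"twist":[0,0,0],"grip":0.7},{"translation":[0,0,0],"twist":[0,0,0],"grip":-0.2},{"translation":[0,0,0],"twist":[0,0,0],"grip":-1},{"translation":[0,0,0],"twist":[0,0,0],"grip":-1},{"translation":[0,0,0],"twist":[0,0,0],"grip":-1},{"translation":[0,0,0],"twist":[0,0,0],"grip":-1}]' 25
python3 -c "from h import *; go(.4956,-.208,.041,89.5)"
```

```text
t: 5.2
tool_pos: [0.4974, -0.209, 0.0434]
orientation: [2.228, 2.209, 0.002]
force: [-0.8, 0.7, -0.1]
opening: 0.0438
shift [ 1.  -1.8  2.4] yaw 89.5 twist z -0.0 tilt [0.0036 0.0017 0.    ] pos [ 0.4974 -0.209   0.0434] F [-0.8  0.7 -0.1] op 0.0438 t 5.2
```

```bash
python3 -m pendant '[{"translation":[1,0,1],"twist":[0,0,0],"grip":-1},{"translation":[0,0,0],"twist":[0,0,0],"grip":-1},{"translation":[0,0,0],"twist":[0,0,0],"grip":-1},{"translation":[0,0,0],"twist":[0,0,0],"grip":-1},{"translation":[0,0,0],"twist":[0,0,0],"grip":-1},{"translation":[0,0,-10],"twist":[0,0,0],"grip":-1},{"translation":[0,0,-20],"twist":[0,0,0],"grip":-1},{"translation":[0,0,-30],"twist":[0,0,0],"grip":-1},{"translation":[0,0,-30],"twist":[0,0,0],"grip":-1},{"translation":[0,0,-10],"twist":[0,0,0],"grip":-1}]' 30
python3 -c "from h import *; go(.5605,.1485,.16,84.85)"
```

```text
t: 6.2
tool_pos: [0.494, -0.2061, 0.1436]
orientation: [-2.228, -2.209, 0.002]
force: [0.9, -0.6, -1.0]
opening: 0.0273
shift [355.2  63.3 -15.8] yaw 89.5 twist z 0.081 tilt [-0.0038 -0.0022  0.    ] pos [ 0.494  -0.2061  0.1436] F [ 0.9 -0.6 -1. ] op 0.0273 t 6.2
```

```bash
python3 -m pendant '[{"translation":[15,3,-8],"twist":[-0.003,-0.002,0.01],"grip":-1},{"translation":[30,5,-5],"twist":[0,0,0.01],"grip":-1},{"translation":[45,7,0],"twist":[0,0,0.01],"grip":-1},{"translation":[45,7,0],"twist":[0,0,0.01],"grip":-1},{"translation":[45,7,0],"twist":[0,0,0.01],"grip":-1},{"translation":[45,7,0],"twist":[0,0,0.01],"grip":-1},{"translation":[45,7,0],"twist":[0,0,0.01],"grip":-1},{"translation":[40,7,0],"twist":[0,0,0.01],"grip":-1},{"translation":[25,5,0],"twist":[0,0,0],"grip":-1},{"translation":[10,1,0],"twist":[0,0,0],"grip":-1}]' 30
python3 -c "from h import *; go(.5605,.1485,.16,84.85)"
```

```text
t: 7.2
tool_pos: [0.5696, 0.1455, 0.1545]
orientation: [2.327, 2.109, -0.004]
force: [-0.1, -0.2, -1.9]
opening: 0.0274
shift [ 2.1 -9.3 -5.5] yaw 84.38 twist z -0.008 tilt [-0.0008  0.0024 -0.    ] pos [0.5696 0.1455 0.1545] F [-0.1 -0.2 -1.9] op 0.0274 t 7.2
```

```bash
python3 -m pendant '[{"translation":[0,-6,5],"twist":[0,0.002,-0.008],"grip":-1},{"translation":[0,-2,20],"twist":[0,0,0],"grip":-1},{"translation":[0,0,30],"twist":[0,0,0],"grip":-1},{"translation":[0,0,25],"twist":[0,0,0],"grip":-1},{"translation":[0,0,15],"twist":[0,0,0],"grip":-1},{"translation":[0,0,10],"twist":[0,0,0],"grip":-1},{"translation":[0,0,5],"twist":[0,0,0],"grip":-1},{"translation":[0,0,0],"twist":[0,0,0],"grip":-1},{"translation":[0,0,0],"twist":[0,0,0],"grip":-1},{"translation":[0,0,0],"twist":[0,0,0],"grip":-1}]' 30
python3 -c "from h import *; go(.5605,.1485,.026,84.85)"
```

```text
t: 8.2
tool_pos: [0.559, 0.1404, 0.04]
orientation: [2.319, 2.119, -0.004]
force: [0.6, -0.0, -3.6]
opening: 0.0272
shift [ 8.2  0.7 14. ] yaw 84.83 twist z -0.0 tilt [-0.0014  0.0024  0.    ] pos [0.559  0.1404 0.04  ] F [ 0.6 -0.  -3.6] op 0.0272 t 8.2
```

```bash
python3 -m pendant '[{"translation":[5,0.5,3],"twist":[0,0.002,0],"grip":-1},{"translation":[3,0,4],"twist":[0,0,0],"grip":-1},{"translation":[0,0,2],"twist":[0,0,0],"grip":-1},{"translation":[0,0,1],"twist":[0,0,0],"grip":-1},{"translation":[0,0,0],"twist":[0,0,0],"grip":-1},{"translation":[0,0,0],"twist":[0,0,0],"grip":-1},{"translation":[0,0,1],"twist":[0,0,0],"grip":-1},{"translation":[0,0,1],"twist":[0,0,0],"grip":-1},{"translation":[0,0,0],"twist":[0,0,0],"grip":-1},{"translation":[0,0,0],"twist":[0,0,0],"grip":-1}]' 30
python3 -c "from h import *; go(.5605,.1485,.026,84.85)"
```

```text
t: 9.2
tool_pos: [0.5623, 0.1498, 0.0294]
orientation: [2.318, 2.119, 0.004]
force: [0.7, -0.4, -2.2]
opening: 0.0275
shift [-1.4 -1.6  3.4] yaw 84.88 twist z 0.0 tilt [ 0.0025 -0.0008  0.    ] pos [0.5623 0.1498 0.0294] F [ 0.7 -0.4 -2.2] op 0.0275 t 9.2
```

```bash
python3 -m pendant '[{"translation":[-1,-1.5,1],"twist":[0,0,0],"grip":-1},{"translation":[0,0,1],"twist":[0,0,0],"grip":-1},{"translation":[0,0,1],"twist":[0,0,0],"grip":-1},{"translation":[0,0,1],"twist":[0,0,0],"grip":-1},{"translation":[0,0,0],"twist":[0,0,0],"grip":-1},{"translation":[0,0,0],"twist":[0,0,0],"grip":-1},{"translation":[0,0,0],"twist":[0,0,0],"grip":-1},{"translation":[0,0,0],"twist":[0,0,0],"grip":-1},{"translation":[0,0,0],"twist":[0,0,0],"grip":-1},{"translation":[0,0,0],"twist":[0,0,0],"grip":-1}]' 30
python3 -c "from h import *; go(.5605,.1485,.026,84.85)"
```

```text
t: 10.2
tool_pos: [0.561, 0.149, 0.0266]
orientation: [2.317, 2.119, 0.005]
force: [-1.0, -1.3, -0.1]
opening: 0.0272
shift [-0.5 -0.5  0.6] yaw 84.87 twist z 0.0 tilt [ 0.0033 -0.0012 -0.    ] pos [0.561  0.149  0.0266] F [-1.  -1.3 -0.1] op 0.0272 t 10.2
```

Fz went from about −2.5 N to −0.1 N, so the bush is resting on the floor. I'll release and rise.

```bash
python3 -m pendant '[{"translation":[0,0,0],"twist":[0,0,0],"grip":-0.3},{"translation":[0,0,0],"twist":[0,0,0],"grip":-0.2},{"translation":[0,0,0],"twist":[0,0,0],"grip":0.5},{"translation":[0,0,0],"twist":[0,0,0],"grip":0.7},{"translation":[0,0,0],"twist":[0,0,0],"grip":0.7},{"translation":[0,0,-10],"twist":[0,0,0],"grip":0.7},{"translation":[0,0,-30],"twist":[0,0,0],"grip":0.7},{"translation":[0,0,-40],"twist":[0,0,0],"grip":0.7},{"translation":[0,0,-40],"twist":[0,0,0],"grip":0.7},{"translation":[0,0,-10],"twist":[0,0,0],"grip":0.7}]' 30
python3 -c "
from h import *
go(.4954,-.143,.15,89.5)
im,d,i=look('top','t1.png'); cv2.imwrite('pics/t1.png',cv2.resize(im[150:290,90:520,::-1],None,fx=1.8,fy=1.8))"
```

```text
t: 11.2
tool_pos: [0.5589, 0.1485, 0.1613]
orientation: [-2.318, -2.119, 0.0]
force: [0.7, 0.5, 0.7]
opening: 0.0787
shift [-296.   -37.1   11.3] yaw 84.87 twist z -0.081 tilt [-0.0004 -0.0002  0.    ] pos [0.5589 0.1485 0.1613] F [0.7 0.5 0.7] op 0.0787 t 11.2
```

View pics/t1.png

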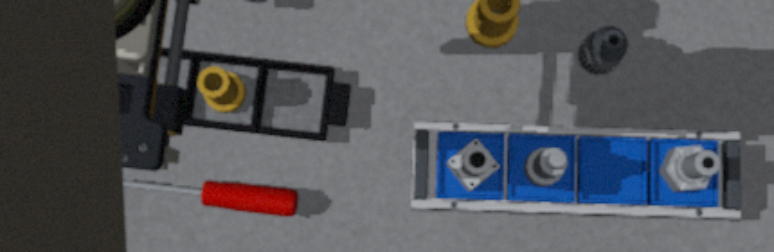

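The bush stands centred in the third bay (crop pixel 225,90). Next is the shaft.

```bash
python3 -m pendant '[{"translation":[-20,-2,0],"twist":[0,0,-0.01],"grip":0.7},{"translation":[-40,-4,0],"twist":[0,0,-0.01],"grip":0.7},{"translation":[-45,-6,0],"twist":[0,0,-0.01],"grip":0.7},{"translation":[-45,-6,0],"twist":[0,0,-0.01],"grip":0.7},{"translation":[-45,-6,0],"twist":[0,0,-0.01],"grip":0.7},{"translation":[-40,-5,0],"twist":[0,0,-0.01],"grip":0.7},{"translation":[-30,-4,0],"twist":[0,0,-0.01],"grip":0.7},{"translation":[-20,-2,0],"twist":[0,0,-0.01],"grip":0.7},{"translation":[-6,0,0],"twist":[0,0,0],"grip":0.7},{"translation":[0,0,0],"twist":[0,0,0],"grip":0.7}]' 30
python3 -c "from h import *; go(.4954,-.143,.045,89.5)"
```

```text
t: 12.25
tool_pos: [0.5019, -0.1481, 0.1529]
orientation: [-2.22, -2.211, 0.005]
force: [-0.0, 0.5, -0.6]
opening: 0.0793
shift [  4.7  -5.6 107.9] yaw 89.76 twist z 0.005 tilt [-0.0085 -0.0038  0.    ] pos [ 0.5019 -0.1481  0.1529] F [-0.   0.5 -0.6] op 0.0793 t 12.25
```

```bash
python3 -m pendant '[{"translation":[4,-5,5],"twist":[-0.008,-0.003,0.004],"grip":0.7},{"translation":[0,0,20],"twist":[0,0,0],"grip":0.7},{"translation":[0,0,25],"twist":[0,0,0],"grip":0.7},{"translation":[0,0,20],"twist":[0,0,0],"grip":0.7},{"translation":[0,0,10],"twist":[0,0,0],"grip":0.7},{"translation":[0,0,5],"twist":[0,0,0],"grip":0.7},{"translation":[0,0,0],"twist":[0,0,0],"grip":0.7},{"translation":[0,0,0],"twist":[0,0,0],"grip":0.7},{"translation":[0,0,0],"twist":[0,0,0],"grip":0.7},{"translation":[0,0,0],"twist":[0,0,0],"grip":0.7}]' 30
python3 -c "from h import *; go(.4954,-.143,.045,89.5)"
```

```text
t: 13.25
tool_pos: [0.4995, -0.1356, 0.0662]
orientation: [-2.224, -2.218, -0.005]
force: [0.9, 0.7, 0.6]
opening: 0.0792
shift [-7.5 -4.1 21.1] yaw 89.83 twist z 0.006 tilt [ 0.0019 -0.0028 -0.    ] pos [ 0.4995 -0.1356  0.0662] F [0.9 0.7 0.6] op 0.0792 t 13.25
```

```bash
python3 -m pendant '[{"translation":[-6,-3,8],"twist":[0,-0.003,0.006],"grip":0.7},{"translation":[0,0,8],"twist":[0,0,0],"grip":0.7},{"translation":[0,0,4],"twist":[0,0,0],"grip":0.7},{"translation":[0,0,0],"twist":[0,0,0],"grip":0.7},{"translation":[0,0,0],"twist":[0,0,0],"grip":0.7},{"translation":[0,0,0],"twist":[0,0,0],"grip":0.7},{"translation":[0,0,0],"twist":[0,0,0],"grip":0.7},{"translation":[0,0,0],"twist":[0,0,0],"grip":0.7},{"translation":[0,0,0],"twist":[0,0,0],"grip":0.2},{"translation":[0,0,0],"twist":[0,0,0],"grip":0.2}]' 30
python3 -c "from h import *; go(.4954,-.143,.045,89.5)"
```

```text
t: 14.25
tool_pos: [0.4972, -0.1429, 0.0457]
orientation: [2.23, 2.207, 0.003]
force: [0.4, -0.3, 0.5]
opening: 0.0674
shift [-0.1 -1.8  0.7] yaw 89.41 twist z -0.002 tilt [0.0041 0.0014 0.    ] pos [ 0.4972 -0.1429  0.0457] F [ 0.4 -0.3  0.5] op 0.0674 t 14.25
```

```bash
python3 -m pendant '[{"translation":[0,-1.5,0.5],"twist":[0.004,0,0],"grip":-0.2},{"translation":[0,0,0],"twist":[0,0,0],"grip":-1},{"translation":[0,0,0],"twist":[0,0,0],"grip":-1},{"translation":[0,0,0],"twist":[0,0,0],"grip":-1},{"translation":[0,0,0],"twist":[0,0,0],"grip":-1},{"translation":[0,0,0],"twist":[0,0,0],"grip":-1},{"translation":[0,0,0],"twist":[0,0,0],"grip":-1},{"translation":[0,0,0],"twist":[0,0,0],"grip":-1},{"translation":[0,0,0],"twist":[0,0,0],"grip":-1},{"translation":[0,0,0],"twist":[0,0,0],"grip":-1}]' 30
python3 -c "from h import *; go(.4954,-.143,.045,89.5)"
```

```text
t: 15.25
tool_pos: [0.4958, -0.143, 0.0453]
orientation: [2.232, 2.209, -0.001]
force: [-0.0, -1.2, -0.3]
opening: 0.0233
shift [-0.  -0.4  0.3] yaw 89.41 twist z -0.002 tilt [0.0002 0.0015 0.    ] pos [ 0.4958 -0.143   0.0453] F [-0.  -1.2 -0.3] op 0.0233 t 15.25
```

```bash
python3 -m pendant '[{"translation":[0,0,-5],"twist":[0,0,0],"grip":-1},{"translation":[0,0,-15],"twist":[0,0,0],"grip":-1},{"translation":[0,0,-25],"twist":[0,0,0],"grip":-1},{"translation":[0,0,-30],"twist":[0,0,0],"grip":-1},{"translation":[0,0,-25],"twist":[0,0,0],"grip":-1},{"translation":[0,0,-10],"twist":[0,0,0],"grip":-1},{"translation":[0,0,0],"twist":[0,0,0],"grip":-1},{"translation":[0,0,0],"twist":[0,0,0],"grip":-1},{"translation":[0,0,0],"twist":[0,0,0],"grip":-1},{"translation":[0,0,0],"twist":[0,0,0],"grip":-1}]' 30
python3 -m pendant '[{"translation":[15,3,0],"twist":[0,0,0.01],"grip":-1},{"translation":[30,5,0],"twist":[0,0,0.01],"grip":-1},{"translation":[45,7,0],"twist":[0,0,0.01],"grip":-1},{"translation":[45,7,0],"twist":[0,0,0.01],"grip":-1},{"translation":[45,7,0],"twist":[0,0,0.01],"grip":-1},{"translation":[45,7,0],"twist":[0,0,0.01],"grip":-1},{"translation":[45,7,0],"twist":[0,0,0.01],"grip":-1},{"translation":[40,5,0],"twist":[0,0,0.01],"grip":-1},{"translation":[25,3,0],"twist":[0,0,0],"grip":-1},{"translation":[10,0,0],"twist":[0,0,0],"grip":-1}]' 30
python3 -c "from h import *; go(.5663,.2123,.0293,84.85)"
```

```text
t: 16.25
tool_pos: [0.4925, -0.1415, 0.1594]
orientation: [-2.229, -2.206, 0.006]
force: [-0.5, -0.6, -2.9]
opening: 0.0233
t: 17.25
tool_pos: [0.5579, 0.211, 0.1449]
orientation: [-2.316, -2.096, 0.03]
force: [0.7, -0.4, -1.8]
opening: 0.0234
shift [  2.5  11.2 115.3] yaw 84.29 twist z -0.01 tilt [-0.0259  0.0027  0.    ] pos [0.5579 0.211  0.1449] F [ 0.7 -0.4 -1.8] op 0.0234 t 17.25
```

```bash
python3 -m pendant '[{"translation":[0,7,0],"twist":[-0.015,0.002,-0.008],"grip":-1},{"translation":[0,2,10],"twist":[-0.01,0,0],"grip":-1},{"translation":[0,0,25],"twist":[0,0,0],"grip":-1},{"translation":[0,0,25],"twist":[0,0,0],"grip":-1},{"translation":[0,0,20],"twist":[0,0,0],"grip":-1},{"translation":[0,0,8],"twist":[0,0,0],"grip":-1},{"translation":[0,0,3],"twist":[0,0,0],"grip":-1},{"translation":[0,0,0],"twist":[0,0,0],"grip":-1},{"translation":[0,0,0],"twist":[0,0,0],"grip":-1},{"translation":[0,0,0],"twist":[0,0,0],"grip":-1}]' 30
python3 -c "from h import *; go(.5663,.2123,.0293,84.85)"
```

```text
t: 18.25
tool_pos: [0.5672, 0.1998, 0.0473]
orientation: [2.324, 2.108, -0.004]
force: [0.2, -0.2, -3.5]
opening: 0.0237
shift [12.4 -2.1 17.9] yaw 84.4 twist z -0.008 tilt [ 0.0016  0.0044 -0.    ] pos [0.5672 0.1998 0.0473] F [ 0.2 -0.2 -3.5] op 0.0237 t 18.25
```

```bash
python3 -m pendant '[{"translation":[6,-1.5,3],"twist":[0,0.004,-0.008],"grip":-1},{"translation":[4,0,4],"twist":[0,0,0],"grip":-1},{"translation":[0,0,4],"twist":[0,0,0],"grip":-1},{"translation":[0,0,2],"twist":[0,0,0],"grip":-1},{"translation":[0,0,0],"twist":[0,0,0],"grip":-1},{"translation":[0,0,0],"twist":[0,0,0],"grip":-1},{"translation":[0,0,0],"twist":[0,0,0],"grip":-1},{"translation":[0,0,0],"twist":[0,0,0],"grip":-1},{"translation":[0,0,0],"twist":[0,0,0],"grip":-1},{"translation":[0,0,0],"twist":[0,0,0],"grip":-1}]' 30
python3 -c "from h import *; go(.5663,.2123,.0293,84.85)"
```

```text
t: 19.25
tool_pos: [0.5684, 0.2118, 0.0356]
orientation: [2.315, 2.119, 0.007]
force: [-0.4, 0.5, -2.7]
opening: 0.0233
shift [ 0.3 -2.1  6.3] yaw 84.96 twist z 0.002 tilt [ 0.0055 -0.0014 -0.    ] pos [0.5684 0.2118 0.0356] F [-0.4  0.5 -2.7] op 0.0233 t 19.25
```

```bash
python3 -m pendant '[{"translation":[0,-2,2],"twist":[0.005,0,0],"grip":-1},{"translation":[0,0,2],"twist":[0,0,0],"grip":-1},{"translation":[0,0,1],"twist":[0,0,0],"grip":-1},{"translation":[0,0,1],"twist":[0,0,0],"grip":-1},{"translation":[0,0,0],"twist":[0,0,0],"grip":-1},{"translation":[0,0,0],"twist":[0,0,0],"grip":-1},{"translation":[0,0,0],"twist":[0,0,0],"grip":-1},{"translation":[0,0,0],"twist":[0,0,0],"grip":-1},{"translation":[0,0,0],"twist":[0,0,0],"grip":-1},{"translation":[0,0,0],"twist":[0,0,0],"grip":-1}]' 30
python3 -c "from h import *; go(.5663,.2123,.0293,84.85)"
```

```text
t: 20.25
tool_pos: [0.5665, 0.212, 0.0294]
orientation: [-2.317, -2.121, -0.002]
force: [-0.1, -0.4, -2.2]
opening: 0.0235
shift [ 0.3 -0.2  0.1] yaw 84.95 twist z 0.002 tilt [ 0.0005 -0.0015  0.    ] pos [0.5665 0.212  0.0294] F [-0.1 -0.4 -2.2] op 0.0235 t 20.25
```

```bash
python3 -m pendant '[{"translation":[0,0,0.7],"twist":[0,0,0],"grip":-1},{"translation":[0,0,0.7],"twist":[0,0,0],"grip":-1},{"translation":[0,0,0.5],"twist":[0,0,0],"grip":-1},{"translation":[0,0,0],"twist":[0,0,0],"grip":-1},{"translation":[0,0,0],"twist":[0,0,0],"grip":-1},{"translation":[0,0,0],"twist":[0,0,0],"grip":-1},{"translation":[0,0,0],"twist":[0,0,0],"grip":-1},{"translation":[0,0,0],"twist":[0,0,0],"grip":-1},{"translation":[0,0,0],"twist":[0,0,0],"grip":-1},{"translation":[0,0,0],"twist":[0,0,0],"grip":-1}]' 30
python3 -c "from h import *; go(.5663,.2123,.0293,84.85)"
```

```text
t: 21.25
tool_pos: [0.5667, 0.2122, 0.0294]
orientation: [-2.317, -2.121, -0.003]
force: [-2.4, -1.2, 0.5]
opening: 0.0233
shift [ 0.1 -0.4  0.1] yaw 84.96 twist z 0.002 tilt [ 0.0007 -0.0016  0.    ] pos [0.5667 0.2122 0.0294] F [-2.4 -1.2  0.5] op 0.0233 t 21.25
```

Contact confirmed: Fz is now +0.5 N and z no longer falls. I'll release, rise and go to the block at (.495, −.0793).

```bash
python3 -m pendant '[{"translation":[0,0,0],"twist":[0,0,0],"grip":-0.35},{"translation":[0,0,0],"twist":[0,0,0],"grip":-0.2},{"translation":[0,0,0],"twist":[0,0,0],"grip":0.5},{"translation":[0,0,0],"twist":[0,0,0],"grip":0.7},{"translation":[0,0,0],"twist":[0,0,0],"grip":0.7},{"translation":[0,0,-10],"twist":[0,0,0],"grip":0.7},{"translation":[0,0,-30],"twist":[0,0,0],"grip":0.7},{"translation":[0,0,-40],"twist":[0,0,0],"grip":0.7},{"translation":[0,0,-35],"twist":[0,0,0],"grip":0.7},{"translation":[0,0,-10],"twist":[0,0,0],"grip":0.7}]' 30
python3 -m pendant '[{"translation":[-20,-2,0],"twist":[0,0,-0.01],"grip":0.7},{"translation":[-40,-4,0],"twist":[0,0,-0.01],"grip":0.7},{"translation":[-45,-7,0],"twist":[0,0,-0.01],"grip":0.7},{"translation":[-45,-7,0],"twist":[0,0,-0.01],"grip":0.7},{"translation":[-45,-7,0],"twist":[0,0,-0.01],"grip":0.7},{"translation":[-40,-6,0],"twist":[0,0,-0.01],"grip":0.7},{"translation":[-30,-5,0],"twist":[0,0,-0.01],"grip":0.7},{"translation":[-20,-3,0],"twist":[0,0,-0.01],"grip":0.7},{"translation":[-6,0,0],"twist":[0,0,0],"grip":0.7},{"translation":[0,0,0],"twist":[0,0,0],"grip":0.7}]' 30
python3 -c "from h import *; go(.495,-.0793,.052,89.5)"
```

```text
t: 22.25
tool_pos: [0.5651, 0.2115, 0.1582]
orientation: [-2.315, -2.12, 0.002]
force: [0.3, 0.3, 0.3]
opening: 0.0791
t: 23.25
tool_pos: [0.5078, -0.0854, 0.1601]
orientation: [2.223, 2.217, 0.008]
force: [0.8, -0.0, 0.5]
opening: 0.0788
shift [  5.8 -13.3 108.1] yaw 89.85 twist z 0.006 tilt [ 0.0046 -0.0027  0.    ] pos [ 0.5078 -0.0854  0.1601] F [ 0.8 -0.   0.5] op 0.0788 t 23.25
```

```bash
python3 -m pendant '[{"translation":[-2,-8,0],"twist":[0.004,-0.003,0.006],"grip":0.7},{"translation":[0,-4,15],"twist":[0,0,0],"grip":0.7},{"translation":[0,0,25],"twist":[0,0,0],"grip":0.7},{"translation":[0,0,25],"twist":[0,0,0],"grip":0.7},{"translation":[0,0,10],"twist":[0,0,0],"grip":0.7},{"translation":[0,0,5],"twist":[0,0,0],"grip":0.7},{"translation":[0,0,0],"twist":[0,0,0],"grip":0.7},{"translation":[0,0,0],"twist":[0,0,0],"grip":0.7},{"translation":[0,0,0],"twist":[0,0,0],"grip":0.7},{"translation":[0,0,0],"twist":[0,0,0],"grip":0.7}]' 30
python3 -c "from h import *; go(.495,-.0793,.052,89.5)"
```

```text
t: 24.25
tool_pos: [0.4954, -0.0809, 0.0763]
orientation: [2.223, 2.218, 0.003]
force: [-0.2, -0.1, 0.6]
opening: 0.0791
shift [ 1.6 -0.5 24.3] yaw 89.86 twist z 0.006 tilt [ 0.0019 -0.0005  0.    ] pos [ 0.4954 -0.0809  0.0763] F [-0.2 -0.1  0.6] op 0.0791 t 24.25
```

```bash
python3 -m pendant '[{"translation":[1.5,-0.5,8],"twist":[0,0,0.006],"grip":0.7},{"translation":[0,0,10],"twist":[0,0,0],"grip":0.7},{"translation":[0,0,5],"twist":[0,0,0],"grip":0.7},{"translation":[0,0,0],"twist":[0,0,0],"grip":0.7},{"translation":[0,0,0],"twist":[0,0,0],"grip":0.7},{"translation":[0,0,0],"twist":[0,0,0],"grip":0.7},{"translation":[0,0,0],"twist":[0,0,0],"grip":0.7},{"translation":[0,0,0],"twist":[0,0,0],"grip":0.7},{"translation":[0,0,0],"twist":[0,0,0],"grip":0.2},{"translation":[0,0,0],"twist":[0,0,0],"grip":0.2}]' 30
python3 -c "from h import *; go(.495,-.0793,.052,89.5)"
```

```text
t: 25.25
tool_pos: [0.4961, -0.0798, 0.0527]
orientation: [2.23, 2.209, 0.005]
force: [0.2, 0.0, -0.0]
opening: 0.0675
shift [ 0.5 -1.1  0.7] yaw 89.46 twist z -0.001 tilt [0.0045 0.0002 0.    ] pos [ 0.4961 -0.0798  0.0527] F [ 0.2  0.  -0. ] op 0.0675 t 25.25
```

```bash
python3 -m pendant '[{"translation":[0,-1,0.5],"twist":[0.004,0,0],"grip":-0.2},{"translation":[0,0,0],"twist":[0,0,0],"grip":-1},{"translation":[0,0,0],"twist":[0,0,0],"grip":-1},{"translation":[0,0,0],"twist":[0,0,0],"grip":-1},{"translation":[0,0,0],"twist":[0,0,0],"grip":-1},{"translation":[0,0,0],"twist":[0,0,0],"grip":-1},{"translation":[0,0,0],"twist":[0,0,0],"grip":-1},{"translation":[0,0,0],"twist":[0,0,0],"grip":-1},{"translation":[0,0,0],"twist":[0,0,0],"grip":-1},{"translation":[0,0,0],"twist":[0,0,0],"grip":-1}]' 30
python3 -c "from h import *; go(.495,-.0793,.052,89.5)"
```

```text
t: 26.25
tool_pos: [0.4953, -0.0799, 0.0524]
orientation: [2.231, 2.21, 0.0]
force: [-0.5, 0.7, 0.1]
opening: 0.0233
shift [ 0.6 -0.3  0.4] yaw 89.46 twist z -0.001 tilt [0.0007 0.0003 0.    ] pos [ 0.4953 -0.0799  0.0524] F [-0.5  0.7  0.1] op 0.0233 t 26.25
```

```bash
python3 -m pendant '[{"translation":[0,0,-5],"twist":[0,0,0],"grip":-1},{"translation":[0,0,-15],"twist":[0,0,0],"grip":-1},{"translation":[0,0,-25],"twist":[0,0,0],"grip":-1},{"translation":[0,0,-30],"twist":[0,0,0],"grip":-1},{"translation":[0,0,-25],"twist":[0,0,0],"grip":-1},{"translation":[0,0,-10],"twist":[0,0,0],"grip":-1},{"translation":[0,0,0],"twist":[0,0,0],"grip":-1},{"translation":[0,0,0],"twist":[0,0,0],"grip":-1},{"translation":[0,0,0],"twist":[0,0,0],"grip":-1},{"translation":[0,0,0],"twist":[0,0,0],"grip":-1}]' 30
python3 -m pendant '[{"translation":[15,3,0],"twist":[0,0,0.01],"grip":-1},{"translation":[30,5,0],"twist":[0,0,0.01],"grip":-1},{"translation":[45,8,0],"twist":[0,0,0.01],"grip":-1},{"translation":[45,9,0],"twist":[0,0,0.01],"grip":-1},{"translation":[45,9,0],"twist":[0,0,0.01],"grip":-1},{"translation":[45,9,0],"twist":[0,0,0.01],"grip":-1},{"translation":[45,9,0],"twist":[0,0,0.01],"grip":-1},{"translation":[40,7,0],"twist":[0,0,0.01],"grip":-1},{"translation":[25,4,0],"twist":[0,0,0],"grip":-1},{"translation":[10,0,0],"twist":[0,0,0],"grip":-1}]' 30
python3 -c "from h import *; go(.572,.276,.0364,84.85)"
```

```text
t: 27.25
tool_pos: [0.4907, -0.0787, 0.1611]
orientation: [-2.226, -2.205, 0.008]
force: [-0.4, 0.7, -1.9]
opening: 0.0235
t: 28.25
tool_pos: [0.569, 0.2727, 0.1464]
orientation: [-2.315, -2.096, 0.033]
force: [0.5, 0.5, -1.6]
opening: 0.0234
shift [  4.    5.8 109.9] yaw 84.34 twist z -0.009 tilt [-0.0281  0.0035  0.    ] pos [0.569  0.2727 0.1464] F [ 0.5  0.5 -1.6] op 0.0234 t 28.25
```

```bash
python3 -m pendant '[{"translation":[8,2,0],"twist":[-0.015,0.002,-0.008],"grip":-1},{"translation":[5,0,10],"twist":[-0.01,0,0],"grip":-1},{"translation":[0,0,25],"twist":[0,0,0],"grip":-1},{"translation":[0,0,25],"twist":[0,0,0],"grip":-1},{"translation":[0,0,16],"twist":[0,0,0],"grip":-1},{"translation":[0,0,8],"twist":[0,0,0],"grip":-1},{"translation":[0,0,3],"twist":[0,0,0],"grip":-1},{"translation":[0,0,0],"twist":[0,0,0],"grip":-1},{"translation":[0,0,0],"twist":[0,0,0],"grip":-1},{"translation":[0,0,0],"twist":[0,0,0],"grip":-1}]' 30
python3 -c "from h import *; go(.572,.276,.0364,84.85)"
```

```text
t: 29.25
tool_pos: [0.5706, 0.2795, 0.0528]
orientation: [2.322, 2.113, -0.006]
force: [0.1, 0.2, -1.8]
opening: 0.0236
shift [-3.2  1.7 16.4] yaw 84.6 twist z -0.004 tilt [-0.001   0.0046  0.    ] pos [0.5706 0.2795 0.0528] F [ 0.1  0.2 -1.8] op 0.0236 t 29.25
```

```bash
python3 -m pendant '[{"translation":[-3,1.5,4],"twist":[0,0.004,-0.004],"grip":-1},{"translation":[0,0,5],"twist":[0,0,0],"grip":-1},{"translation":[0,0,3],"twist":[0,0,0],"grip":-1},{"translation":[0,0,0],"twist":[0,0,0],"grip":-1},{"translation":[0,0,0],"twist":[0,0,0],"grip":-1},{"translation":[0,0,0],"twist":[0,0,0],"grip":-1},{"translation":[0,0,0],"twist":[0,0,0],"grip":-1},{"translation":[0,0,0],"twist":[0,0,0],"grip":-1},{"translation":[0,0,0],"twist":[0,0,0],"grip":-1},{"translation":[0,0,0],"twist":[0,0,0],"grip":-1}]' 30
python3 -c "from h import *; go(.572,.276,.0364,84.85)"
python3 -m pendant '[{"translation":[0,0,1],"twist":[0,0,0],"grip":-1},{"translation":[0,0,1],"twist":[0,0,0],"grip":-1},{"translation":[0,0,0.5],"twist":[0,0,0],"grip":-1},{"translation":[0,0,0],"twist":[0,0,0],"grip":-1},{"translation":[0,0,0],"twist":[0,0,0],"grip":-1},{"translation":[0,0,0],"twist":[0,0,0],"grip":-1},{"translation":[0,0,0],"twist":[0,0,0],"grip":-1},{"translation":[0,0,0],"twist":[0,0,0],"grip":-1},{"translation":[0,0,0],"twist":[0,0,0],"grip":-1},{"translation":[0,0,0],"twist":[0,0,0],"grip":-1}]' 30
python3 -c "from h import *; go(.572,.276,.0364,84.85)"
```

```text
t: 30.25
tool_pos: [0.5736, 0.277, 0.0422]
orientation: [2.318, 2.119, 0.005]
force: [-0.5, 0.1, -1.4]
opening: 0.0238
shift [-1.1 -1.6  5.8] yaw 84.88 twist z 0.001 tilt [ 0.0027 -0.0015  0.    ] pos [0.5736 0.277  0.0422] F [-0.5  0.1 -1.4] op 0.0238 t 30.25
t: 31.25
tool_pos: [0.5737, 0.277, 0.0396]
orientation: [2.318, 2.119, 0.005]
force: [0.1, 0.1, -2.1]
opening: 0.0234
shift [-1.1 -1.6  3.2] yaw 84.88 twist z 0.0 tilt [ 0.0028 -0.0016 -0.    ] pos [0.5737 0.277  0.0396] F [ 0.1  0.1 -2.1] op 0.0234 t 31.25
```

```bash
python3 -m pendant '[{"translation":[-1,-1.5,1],"twist":[0.002,-0.001,0],"grip":-1},{"translation":[0,0,1],"twist":[0,0,0],"grip":-1},{"translation":[0,0,1],"twist":[0,0,0],"grip":-1},{"translation":[0,0,0],"twist":[0,0,0],"grip":-1},{"translation":[0,0,0],"twist":[0,0,0],"grip":-1},{"translation":[0,0,0],"twist":[0,0,0],"grip":-1},{"translation":[0,0,0],"twist":[0,0,0],"grip":-1},{"translation":[0,0,0],"twist":[0,0,0],"grip":-1},{"translation":[0,0,0],"twist":[0,0,0],"grip":-1},{"translation":[0,0,0],"twist":[0,0,0],"grip":-1}]' 30
python3 -c "from h import *; go(.572,.276,.0364,84.85)"
python3 -m pendant '[{"translation":[0,0,0.7],"twist":[0,0,0],"grip":-1},{"translation":[0,0,0.7],"twist":[0,0,0],"grip":-1},{"translation":[0,0,0.3],"twist":[0,0,0],"grip":-1},{"translation":[0,0,0],"twist":[0,0,0],"grip":-1},{"translation":[0,0,0],"twist":[0,0,0],"grip":-1},{"translation":[0,0,0],"twist":[0,0,0],"grip":-1},{"translation":[0,0,0],"twist":[0,0,0],"grip":-1},{"translation":[0,0,0],"twist":[0,0,0],"grip":-1},{"translation":[0,0,0],"twist":[0,0,0],"grip":-1},{"translation":[0,0,0],"twist":[0,0,0],"grip":-1}]' 30
python3 -c "from h import *; go(.572,.276,.0364,84.85)"
```

```text
t: 32.25
tool_pos: [0.5721, 0.2761, 0.0365]
orientation: [2.318, 2.12, 0.002]
force: [-0.2, 0.3, -1.4]
opening: 0.0236
shift [-0.1 -0.1  0.1] yaw 84.87 twist z 0.0 tilt [ 0.0009 -0.0006  0.    ] pos [0.5721 0.2761 0.0365] F [-0.2  0.3 -1.4] op 0.0236 t 32.25
t: 33.25
tool_pos: [0.5723, 0.2762, 0.0365]
orientation: [2.318, 2.12, 0.002]
force: [-1.1, -0.4, 1.0]
opening: 0.0236
shift [-0.2 -0.3  0.1] yaw 84.88 twist z 0.001 tilt [ 0.0012 -0.0008 -0.    ] pos [0.5723 0.2762 0.0365] F [-1.1 -0.4  1. ] op 0.0236 t 33.25
```

```bash
python3 -m pendant '[{"translation":[0,0,0],"twist":[0,0,0],"grip":-0.35},{"translation":[0,0,0],"twist":[0,0,0],"grip":-0.2},{"translation":[0,0,0],"twist":[0,0,0],"grip":0.5},{"translation":[0,0,0],"twist":[0,0,0],"grip":0.7},{"translation":[0,0,0],"twist":[0,0,0],"grip":0.7},{"translation":[0,0,-10],"twist":[0,0,0],"grip":0.7},{"translation":[0,0,-30],"twist":[0,0,0],"grip":0.7},{"translation":[0,0,-40],"twist":[0,0,0],"grip":0.7},{"translation":[0,0,-35],"twist":[0,0,0],"grip":0.7},{"translation":[0,0,-10],"twist":[0,0,0],"grip":0.7}]' 30
python3 -m pendant '[{"translation":[-20,-2,0],"twist":[0,0,-0.01],"grip":0.7},{"translation":[-40,-4,0],"twist":[0,0,-0.01],"grip":0.7},{"translation":[-45,-5,0],"twist":[0,0,-0.01],"grip":0.7},{"translation":[-45,-5,0],"twist":[0,0,-0.01],"grip":0.7},{"translation":[-45,-5,0],"twist":[0,0,-0.01],"grip":0.7},{"translation":[-45,-5,0],"twist":[0,0,-0.01],"grip":0.7},{"translation":[-30,-5,0],"twist":[0,0,-0.01],"grip":0.7},{"translation":[-20,-3,0],"twist":[0,0,-0.01],"grip":0.7},{"translation":[-6,0,0],"twist":[0,0,0],"grip":0.7},{"translation":[0,0,0],"twist":[0,0,0],"grip":0.7}]' 30
python3 -c "from h import *; go(.497,-.2693,.15,89.5)"
```

```text
t: 34.25
tool_pos: [0.5705, 0.2754, 0.1648]
orientation: [-2.318, -2.119, 0.004]
force: [0.9, 0.2, 0.5]
opening: 0.079
t: 35.25
tool_pos: [0.5191, -0.0268, 0.1654]
orientation: [2.226, 2.216, 0.005]
force: [0.1, 1.1, 0.4]
opening: 0.0791
shift [-242.6  -21.1   15. ] yaw 89.76 twist z 0.005 tilt [ 0.0026 -0.0017  0.    ] pos [ 0.5191 -0.0268  0.1654] F [0.1 1.1 0.4] op 0.0791 t 35.25
```

```bash
python3 -m pendant '[{"translation":[-20,-2,2],"twist":[0,0,0.004],"grip":0.7},{"translation":[-40,-3,2],"twist":[0,0,0],"grip":0.7},{"translation":[-45,-4,2],"twist":[0,0,0],"grip":0.7},{"translation":[-45,-4,2],"twist":[0,0,0],"grip":0.7},{"translation":[-40,-3,0],"twist":[0,0,0],"grip":0.7},{"translation":[-30,-2,0],"twist":[0,0,0],"grip":0.7},{"translation":[-20,-2,0],"twist":[0,0,0],"grip":0.7},{"translation":[-5,0,0],"twist":[0,0,0],"grip":0.7},{"translation":[0,0,0],"twist":[0,0,0],"grip":0.7},{"translation":[0,0,0],"twist":[0,0,0],"grip":0.7}]' 30
python3 -c "from h import *; go(.497,-.2693,.049,89.5)"
```

```text
t: 36.25
tool_pos: [0.5032, -0.2666, 0.1538]
orientation: [-2.215, -2.223, -0.012]
force: [0.6, -0.1, -0.2]
opening: 0.0791
shift [ -3.5  -6.5 104.7] yaw 90.19 twist z 0.012 tilt [ 0.0031 -0.008   0.    ] pos [ 0.5032 -0.2666  0.1538] F [ 0.6 -0.1 -0.2] op 0.0791 t 36.25
```

```bash
python3 -m pendant '[{"translation":[-4,-5,0],"twist":[0.002,-0.007,0.011],"grip":0.7},{"translation":[0,0,15],"twist":[0,0,0],"grip":0.7},{"translation":[0,0,25],"twist":[0,0,0],"grip":0.7},{"translation":[0,0,20],"twist":[0,0,0],"grip":0.7},{"translation":[0,0,10],"twist":[0,0,0],"grip":0.7},{"translation":[0,0,5],"twist":[0,0,0],"grip":0.7},{"translation":[0,0,0],"twist":[0,0,0],"grip":0.7},{"translation":[0,0,0],"twist":[0,0,0],"grip":0.7},{"translation":[0,0,0],"twist":[0,0,0],"grip":0.7},{"translation":[0,0,0],"twist":[0,0,0],"grip":0.7}]' 30
python3 -c "from h import *; go(.497,-.2693,.049,89.5)"
```

```text
t: 37.25
tool_pos: [0.5, -0.2653, 0.0754]
orientation: [2.222, 2.217, 0.004]
force: [-0.6, -0.8, 0.7]
opening: 0.0791
shift [-4.  -3.  26.4] yaw 89.87 twist z 0.006 tilt [0.0036 0.0003 0.    ] pos [ 0.5    -0.2653  0.0754] F [-0.6 -0.8  0.7] op 0.0791 t 37.25
```

```bash
python3 -m pendant '[{"translation":[-4,-3,8],"twist":[0.003,0,0.006],"grip":0.7},{"translation":[0,0,10],"twist":[0,0,0],"grip":0.7},{"translation":[0,0,7],"twist":[0,0,0],"grip":0.7},{"translation":[0,0,0],"twist":[0,0,0],"grip":0.7},{"translation":[0,0,0],"twist":[0,0,0],"grip":0.7},{"translation":[0,0,0],"twist":[0,0,0],"grip":0.7},{"translation":[0,0,0],"twist":[0,0,0],"grip":0.7},{"translation":[0,0,0],"twist":[0,0,0],"grip":0.7},{"translation":[0,0,0],"twist":[0,0,0],"grip":0.2},{"translation":[0,0,0],"twist":[0,0,0],"grip":0.2}]' 30
python3 -c "from h import *; go(.497,-.2693,.049,89.5)"
```

```text
t: 38.25
tool_pos: [0.4976, -0.2705, 0.0496]
orientation: [2.23, 2.209, 0.001]
force: [-0.7, 1.1, -0.4]
opening: 0.0675
shift [ 1.2 -0.6  0.6] yaw 89.47 twist z -0.0 tilt [0.0023 0.0017 0.    ] pos [ 0.4976 -0.2705  0.0496] F [-0.7  1.1 -0.4] op 0.0675 t 38.25
```

```bash
python3 -m pendant '[{"translation":[1,-0.5,0.5],"twist":[0.002,0.001,0],"grip":-0.2},{"translation":[0,0,0],"twist":[0,0,0],"grip":-1},{"translation":[0,0,0],"twist":[0,0,0],"grip":-1},{"translation":[0,0,0],"twist":[0,0,0],"grip":-1},{"translation":[0,0,0],"twist":[0,0,0],"grip":-1},{"translation":[0,0,0],"twist":[0,0,0],"grip":-1},{"translation":[0,0,0],"twist":[0,0,0],"grip":-1},{"translation":[0,0,0],"twist":[0,0,0],"grip":-1},{"translation":[0,0,0],"twist":[0,0,0],"grip":-1},{"translation":[0,0,0],"twist":[0,0,0],"grip":-1}]' 30
python3 -m pendant '[{"translation":[0,0,-5],"twist":[0,0,0],"grip":-1},{"translation":[0,0,-15],"twist":[0,0,0],"grip":-1},{"translation":[0,0,-25],"twist":[0,0,0],"grip":-1},{"translation":[0,0,-30],"twist":[0,0,0],"grip":-1},{"translation":[0,0,-25],"twist":[0,0,0],"grip":-1},{"translation":[0,0,-10],"twist":[0,0,0],"grip":-1},{"translation":[0,0,0],"twist":[0,0,0],"grip":-1},{"translation":[0,0,0],"twist":[0,0,0],"grip":-1},{"translation":[0,0,0],"twist":[0,0,0],"grip":-1},{"translation":[0,0,0],"twist":[0,0,0],"grip":-1}]' 30
python3 -c "from h import *; go(.5548,.0848,.0335,84.85)"
```

```text
t: 39.25
tool_pos: [0.4974, -0.2695, 0.0493]
orientation: [2.231, 2.21, -0.0]
force: [-0.4, 0.5, 0.1]
opening: 0.0215
t: 40.25
tool_pos: [0.494, -0.2674, 0.1624]
orientation: [-2.227, -2.206, 0.003]
force: [0.2, -0.3, -2.2]
opening: 0.0215
shift [352.3  58.3 129.8] yaw 89.47 twist z 0.081 tilt [-0.0062 -0.0035 -0.    ] pos [ 0.494  -0.2674  0.1624] F [ 0.2 -0.3 -2.2] op 0.0215 t 40.25
```

```bash
python3 -m pendant '[{"translation":[15,3,0],"twist":[0,0,0.01],"grip":-1},{"translation":[30,4,0],"twist":[0,0,0.01],"grip":-1},{"translation":[45,6,0],"twist":[0,0,0.01],"grip":-1},{"translation":[45,6,0],"twist":[0,0,0.01],"grip":-1},{"translation":[45,6,0],"twist":[0,0,0.01],"grip":-1},{"translation":[45,6,0],"twist":[0,0,0.01],"grip":-1},{"translation":[45,6,0],"twist":[0,0,0.01],"grip":-1},{"translation":[40,6,0],"twist":[0,0,0.01],"grip":-1},{"translation":[25,4,0],"twist":[0,0,0],"grip":-1},{"translation":[10,0,0],"twist":[0,0,0],"grip":-1}]' 30
python3 -c "from h import *; go(.5548,.0848,.0333,84.85)"
```

```text
t: 41.25
tool_pos: [0.5546, 0.0864, 0.1501]
orientation: [-2.311, -2.094, 0.021]
force: [-0.4, -0.8, -3.5]
opening: 0.0216
shift [ -2.2   3.4 116.7] yaw 84.35 twist z -0.009 tilt [-0.0258 -0.005  -0.    ] pos [0.5546 0.0864 0.1501] F [-0.4 -0.8 -3.5] op 0.0216 t 41.25
```

```bash
python3 -m pendant '[{"translation":[5,1,0],"twist":[-0.015,-0.003,-0.008],"grip":-1},{"translation":[0,0,10],"twist":[-0.01,0,0],"grip":-1},{"translation":[0,0,25],"twist":[0,0,0],"grip":-1},{"translation":[0,0,25],"twist":[0,0,0],"grip":-1},{"translation":[0,0,20],"twist":[0,0,0],"grip":-1},{"translation":[0,0,10],"twist":[0,0,0],"grip":-1},{"translation":[0,0,3],"twist":[0,0,0],"grip":-1},{"translation":[0,0,0],"twist":[0,0,0],"grip":-1},{"translation":[0,0,0],"twist":[0,0,0],"grip":-1},{"translation":[0,0,0],"twist":[0,0,0],"grip":-1}]' 30
python3 -c "from h import *; go(.5548,.0848,.0333,84.85)"
```

```text
t: 42.25
tool_pos: [0.5537, 0.0839, 0.0503]
orientation: [2.323, 2.112, -0.001]
force: [0.1, -0.0, -2.5]
opening: 0.0213
shift [ 1.   0.9 17. ] yaw 84.57 twist z -0.005 tilt [0.001  0.0018 0.    ] pos [0.5537 0.0839 0.0503] F [ 0.1 -0.  -2.5] op 0.0213 t 42.25
```

```bash
python3 -m pendant '[{"translation":[1,0,4],"twist":[0,0.001,-0.005],"grip":-1},{"translation":[0,0,6],"twist":[0,0,0],"grip":-1},{"translation":[0,0,3],"twist":[0,0,0],"grip":-1},{"translation":[0,0,0],"twist":[0,0,0],"grip":-1},{"translation":[0,0,0],"twist":[0,0,0],"grip":-1},{"translation":[0,0,0],"twist":[0,0,0],"grip":-1},{"translation":[0,0,0],"twist":[0,0,0],"grip":-1},{"translation":[0,0,0],"twist":[0,0,0],"grip":-1},{"translation":[0,0,0],"twist":[0,0,0],"grip":-1},{"translation":[0,0,0],"twist":[0,0,0],"grip":-1}]' 30
python3 -c "from h import *; go(.5548,.0848,.0333,84.85)"
```

```text
t: 43.25
tool_pos: [0.556, 0.0854, 0.0388]
orientation: [2.315, 2.118, 0.006]
force: [-0.8, 0.3, -2.8]
opening: 0.0214
shift [-0.7 -1.2  5.5] yaw 84.92 twist z 0.001 tilt [ 0.0055  0.0001 -0.    ] pos [0.556  0.0854 0.0388] F [-0.8  0.3 -2.8] op 0.0214 t 43.25
```

```bash
python3 -m pendant '[{"translation":[0,-1,2],"twist":[0.005,0,0],"grip":-1},{"translation":[0,0,1.5],"twist":[0,0,0],"grip":-1},{"translation":[0,0,1.5],"twist":[0,0,0],"grip":-1},{"translation":[0,0,0],"twist":[0,0,0],"grip":-1},{"translation":[0,0,0],"twist":[0,0,0],"grip":-1},{"translation":[0,0,0],"twist":[0,0,0],"grip":-1},{"translation":[0,0,0],"twist":[0,0,0],"grip":-1},{"translation":[0,0,0],"twist":[0,0,0],"grip":-1},{"translation":[0,0,0],"twist":[0,0,0],"grip":-1},{"translation":[0,0,0],"twist":[0,0,0],"grip":-1}]' 30
python3 -m pendant '[{"translation":[0,0,0.6],"twist":[0,0,0],"grip":-1},{"translation":[0,0,0.5],"twist":[0,0,0],"grip":-1},{"translation":[0,0,0],"twist":[0,0,0],"grip":-1},{"translation":[0,0,0],"twist":[0,0,0],"grip":-1},{"translation":[0,0,0],"twist":[0,0,0],"grip":-1},{"translation":[0,0,0],"twist":[0,0,0],"grip":-1},{"translation":[0,0,0],"twist":[0,0,0],"grip":-1},{"translation":[0,0,0],"twist":[0,0,0],"grip":-1},{"translation":[0,0,0],"twist":[0,0,0],"grip":-1},{"translation":[0,0,0],"twist":[0,0,0],"grip":-1}]' 30
python3 -c "from h import *; go(.5548,.0848,.0333,84.85)"
```

```text
t: 44.25
tool_pos: [0.5551, 0.0855, 0.0334]
orientation: [2.317, 2.121, 0.0]
force: [0.7, -0.6, -3.4]
opening: 0.0214
t: 45.25
tool_pos: [0.5553, 0.0856, 0.0333]
orientation: [2.317, 2.121, 0.001]
force: [-1.5, 0.2, 1.2]
opening: 0.0215
shift [-0.8 -0.4  0. ] yaw 84.92 twist z 0.001 tilt [ 0.0007  0.     -0.    ] pos [0.5553 0.0856 0.0333] F [-1.5  0.2  1.2] op 0.0215 t 45.25
```

In contact. I'll release, rise, move clear toward the rail side and check the tray.

```bash
python3 -m pendant '[{"translation":[0,0,0],"twist":[0,0,0],"grip":-0.35},{"translation":[0,0,0],"twist":[0,0,0],"grip":-0.2},{"translation":[0,0,0],"twist":[0,0,0],"grip":0.5},{"translation":[0,0,0],"twist":[0,0,0],"grip":0.7},{"translation":[0,0,0],"twist":[0,0,0],"grip":0.7},{"translation":[0,0,-10],"twist":[0,0,0],"grip":0.7},{"translation":[0,0,-30],"twist":[0,0,0],"grip":0.7},{"translation":[0,0,-40],"twist":[0,0,0],"grip":0.7},{"translation":[0,0,-35],"twist":[0,0,0],"grip":0.7},{"translation":[0,0,-10],"twist":[0,0,0],"grip":0.7}]' 30
python3 -m pendant '[{"translation":[-20,-2,0],"twist":[0,0,0],"grip":0.7},{"translation":[-40,-4,0],"twist":[0,0,0],"grip":0.7},{"translation":[-45,-6,0],"twist":[0,0,0],"grip":0.7},{"translation":[-45,-6,0],"twist":[0,0,0],"grip":0.7},{"translation":[-45,-6,0],"twist":[0,0,0],"grip":0.7},{"translation":[-40,-5,0],"twist":[0,0,0],"grip":0.7},{"translation":[-30,-4,0],"twist":[0,0,0],"grip":0.7},{"translation":[-20,-2,0],"twist":[0,0,0],"grip":0.7},{"translation":[-6,0,0],"twist":[0,0,0],"grip":0.7},{"translation":[0,0,0],"twist":[0,0,0],"grip":0.7}]' 30
python3 - <<'E'
from h import *
im,d,i=look('top'); P=world(d,i)
cv2.imwrite('pics/t2.png',cv2.resize(im[140:290,90:520,::-1],None,fx=1.8,fy=1.8))
R=np.zeros(d.shape,bool);R[160:235,100:292]=1
m=R&(P[...,2]>.012)&(P[...,2]<.024); print('tray',cv2.minAreaRect((P[m][:,:2]*1000).astype(np.float32)))
a=np.radians(84.85-90)
for n,y,h in(('bb',.096,.066),('sh',.032,.080),('bu',-.032,.058),('hx',-.096,.066)):
    c=np.array([.5634,.1804])+y*np.array([-np.sin(a),np.cos(a)])
    m=(d>0)&(np.hypot(P[...,0]-c[0],P[...,1]-c[1])<.03)&(abs(P[...,2]-h)<.006); t=P[m]
    e=(t.max(0)+t.min(0))[:2]/2-c
    print(n,len(t),'err x,y in tray mm',np.round(1000*np.array([e@[np.cos(a),np.sin(a)],e@[-np.sin(a),np.cos(a)]]),1),'z',np.median(t[:,2]).round(4),'expected',h)
s=robot.read_state(); print(s['t'],s['tool_pos'])
E
```

```text
t: 46.25
tool_pos: [0.554, 0.0855, 0.1628]
orientation: [-2.317, -2.12, 0.002]
force: [0.3, -0.3, -0.0]
opening: 0.0792
t: 47.25
tool_pos: [0.4921, -0.2102, 0.1651]
orientation: [2.313, 2.122, 0.006]
force: [0.5, 0.3, 0.1]
opening: 0.0791
tray ((563.5796508789062, 180.6011962890625), (296.240478515625, 68.6968765258789), 84.77880859375)
bb 198 err x,y in tray mm [-0.  -0.6] z 0.0659 expected 0.066
sh 75 err x,y in tray mm [-0.2 -1.7] z 0.0797 expected 0.08
bu 177 err x,y in tray mm [-0.1 -0.8] z 0.0575 expected 0.058
hx 157 err x,y in tray mm [-0.3 -0.4] z 0.0657 expected 0.066
47.3 [ 0.49217786 -0.2096494   0.16501646]
```

View pics/t2.png

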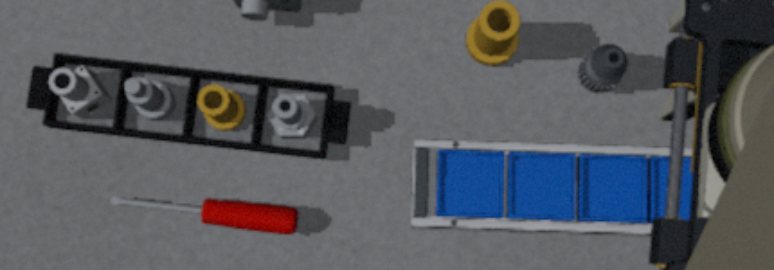

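All four stand centred in their bays, in rail order: block (80,90), shaft (145,97), bush (220,105) and hex (290,112). The arm is clear, so I'm handing in.

```bash
python3 -c "from plant import robot; print(robot.close_job())"
```

```text
the job is handed in; nothing more can be done
None
```

All four parts are in the inspection tray in the rail's left-to-right order: bearing block, shaft, bush, hex fitting. I handed the job in at about t = 47 s, and no verdict was reported.

- **Placing:** I lowered each part until the force reading showed it touching the bay floor, then let go, so none was dropped.
- **Final check:** The top camera put every part within 2 mm of its bay centre. Part tops were within 0.5 mm of the expected height, so all four are upright on the floor. The tray had not moved beyond measuring error, and the arm was clear of everything.
- **Failed checks:** No check failed or disagreed. The one oddity was the arm coasting up to about 10 mm after long moves, which I corrected before each grasp and placing.

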